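# Stir the tumbling media and close the tub

## Task

The ceramic tumbling beads in the steel tub have settled on one side: take the broad-footed stirrer off its hanger and stir them with it, at least three full turns clockwise as seen from above, with its foot down close to the tub's floor and about halfway between the middle and the wall. Then hang the stirrer back on the same fork and put the lid on the tub, seated flat with its knob up. Keep the fingers out of the beads, keep all beads in the tub, and leave the other tool and everything else on the bench as they are.

Things in the scene. Friction and masses are not known exactly. Their poses are not given: they have to be found in the camera images.
- tub: Fixed round open steel tub holding the beads: outside diameter 188 mm, inside diameter 180 mm, 75 mm high, floor 6 mm thick. Origin: centre of the underside, on the bench; z up. Its yaw varies but it is round.
- stirrer: Stirrer, 170 mm, 130-250 g, hanging upright in a fork: square black handle 22 mm thick, 60 long; collar 38 across, 8 thick; round shank 13 thick, 78 long; round foot 24 across, 24 high. Origin: on the axis at the collar's underside, z up, x square to the handle's sides; handle at z = 8 to 68 mm, foot's end at -102 mm. The foot does not pass the slot: raise over the lips, then slide out and in level along it.
- stirrer_foot (a point): Centre of the underside of the stirrer's foot. Beads may push on it with some 5 to 15 N and slowly turn the stirrer in a weak grip: hold it firmly. Beads pass freely between foot and wall when the foot runs about 45 mm from the middle.
- poker: A similar but thinner tool that hangs on the other fork, not to be used: square handle 14 mm thick, same collar, a thin pointed shank without foot, 168 mm long. Origin on the axis at the underside of the collar.
- hanger: Fixed steel hanger: base 120 x 170 mm, 12 thick; post 20 mm square, 45 mm to +x of the origin; cross-bar; two level forks at y = +-55 mm, open to -x, tops 135 mm above the bench. A shank hangs in a 20 mm wide slot, the collar on the tines. From the hanging point the slot runs 33 mm to its open end, which has lips 6 mm high. Origin: on the bench, 10 mm to -x of the base's middle; z up.
- fork0 (a point): Hanging point on the fork at +y of the hanger (y = +55 mm): where the origin of a hung tool lies. It turns with the hanger.
- fork1 (a point): The same on the other fork (y = -55 mm).
- lid: Loose round lid of the tub, 250-480 g, knob up on the bench: rubber plug 156 mm across, 12 high; on it an aluminium disc 200 across, 6 thick; then a neck and a black knob 36 across, 28 to 63 mm above the origin. Origin: centre of the plug's underside, z up. On the tub the plug goes inside, the disc lies on the rim and the origin is 63 mm above the bench.
- bead0: White, smooth, slippery ceramic tumbling bead in the tub: a cylinder 28 mm across and 24 mm high, 25 g, upright at the start. Origin: centre of one end.
- bead1: White, smooth, slippery ceramic tumbling bead in the tub: a cylinder 28 mm across and 24 mm high, 25 g, upright at the start. Origin: centre of one end.
- bead2: White, smooth, slippery ceramic tumbling bead in the tub: a cylinder 28 mm across and 24 mm high, 25 g, upright at the start. Origin: centre of one end.
- bead3: White, smooth, slippery ceramic tumbling bead in the tub: a cylinder 28 mm across and 24 mm high, 25 g, upright at the start. Origin: centre of one end.
- bead4: White, smooth, slippery ceramic tumbling bead in the tub: a cylinder 28 mm across and 24 mm high, 25 g, upright at the start. Origin: centre of one end.
- bead5: White, smooth, slippery ceramic tumbling bead in the tub: a cylinder 28 mm across and 24 mm high, 25 g, upright at the start. Origin: centre of one end.
- bead6: White, smooth, slippery ceramic tumbling bead in the tub: a cylinder 28 mm across and 24 mm high, 25 g, upright at the start. Origin: centre of one end.
- bottle: Bystander: white plastic bottle, 64 mm across, 190 mm tall, loose.
- hammer: Bystander: hammer lying flat, loose.
- spanner: Bystander: open spanner, 180 mm long, lying flat, loose.

How it is judged:
By the outcome, as a careful person would: the job done as asked, in the order asked, and still so for the second after the job is handed in, with the robot touching nothing.
It also fails if it takes over 72 s, if anything falls off the work surface, if the arm or the gripper's body presses on something with over 40 N, if the wrist force passes 120 N, or if a joint passes its speed limit or range.

## Robot

A 6-joint arm with a two-finger parallel gripper is mounted at the origin on the work surface. World frame = base frame: x ahead of the robot, y to its left, z up, the work surface at z = 0. Lengths are in mm, angles in rad, forces in N, time in s.
With the tool pointing down it reaches from about 300 to 775 mm from the base axis. Payload 14.6 kg.
Tool frame: the origin (TCP) lies midway between the tips of the shut fingers; the grasp point (between the pads) lies 19 mm behind it; z points along the fingers, y is the line along which they close (so a half turn about z gives the same grasp; the last joint's range is limited). The gripper opens to 94 mm and grips with 3 to 60 N. Pads are 16 mm wide; open, the fingers measure 119 mm over their backs; the gripper's body (75 mm by 177 mm) begins 78 mm behind the grasp point.
Start: joints at [-1.305, 0.3, 1.521, -0, 1.321, -0.067], TCP at [179.673, -519.814, 205.446] pointing down, gripper open.
Joint ranges: [-3.03, 3.03], [-0.79, 2.21], [0.23, 2.52], [-1.04, 4.18], [0, 3.07], [-2.55, 2.55]. Speed limits (rad/s): [2.22, 2.22, 2.57, 3.14, 3.14, 3.14].

## Interface

Orientations are given as [roll, pitch, yaw] about the fixed x, y, z axes, in that order (R = Rz(yaw) Ry(pitch) Rx(roll)).
In Python, from cell import manip, camera gives the robot as it stands.
- The arm moves only by the tool move_arm, never from a script. Its arguments are lists of equal length, an entry for each row: "dp": the shift along the world's x, y, z in mm, a list of three; "rotation": the turn, a rotation vector about the world's x, y, z in rad, a list of three; "hand": the opening, from 0 (shut) to 1 (fully open). A call has 1 to 10 rows; each row shifts and turns the commanded pose from where the row before left it; what a row does not reach is not made up. A row lasts 1/8 s, in which the tool goes at most 62.5 mm and 10.7 degrees, less where a joint would pass 70% of its speed; a pose out of reach is approached as far as the arm can. A call with a gripper value outside its range is refused whole. The fingers move at their own pace and stop on an object; "newtons" is the grip in N (left out, the last holds). Time passes only in rows, so rows that do not move let the fingers close. It gives the time, the measured TCP pose, the force, the opening and the grip force at its end, in the units of the state.
- manip.read_state(): the state, without advancing time (a new reading comes with each control period).
- camera(name): name is "scene" or "top" or "wrist"; returns a dict with "image" (400x640x3 uint8, red, green, blue), "fx", "fy", "cx", "cy" (pixels), "k1" (the pictures are not rectified: a ray, as slopes to the right and down, at radius r is drawn at 1 + k1 r^2 times it, then the intrinsics apply), "R" (3x3) and "t" (3): a world point X has camera coordinates R X + t; the wrist camera has in their place "mount" (4x4, takes a point from camera to tool coordinates, whose origin is the TCP and whose axes are the flange's). Camera axes: x right, y down, z forward; pixel columns grow to the right and rows downward; lengths in mm; the calibration is good to about 2 mm. A picture is of the moment at which its call begins: read the wrist's pose just before it. There is no depth.
- manip.sign_off(): hands the job in; it is judged then, once.
The state is a dict: "clock": time; "joints": joint angles; "qd": joint speeds; "effort": joint torques, N m; "eef_pos": TCP position; "eef_rot": TCP orientation; "wrist_force": force on the tool from outside, world axes, zero at the start; "moment": the same for the moment, N m; "finger_gap": finger opening in mm; "finger_force": force on a finger pad.
Only numpy, scipy, OpenCV 4.12 (cv2) and the standard library are available. Lean on these libraries where they do the work, as an engineer would, in place of code of your own. Each camera call takes 0.05 s, during which the arm holds its last target. There are 200 camera calls.

## Working session

There is one attempt and no reset: what is moved stays moved. The work goes in short steps, Python scripts to look and compute and a tool call to move; the robot and the scene stay as the last step left them, time stands still between calls to the robot, and variables do not carry over. Pictures are saved under pics/ and viewed, at most 10 in all, crops included, and the job is handed in when it is done.

Besides the shell and the picture viewer there is one more tool, called after "Emit:" by a JSON object that holds its "method" and its "body", one argument or row to a line. move_arm: Moves the arm, as the interface text tells. Its arguments: {"type":"object","properties":{"dp":{"type":"array","items":{"type":"array","items":{"type":"number"}}},"rotation":{"type":"array","items":{"type":"array","items":{"type":"number"}}},"hand":{"type":"array","items":{"type":"number"}},"newtons":{"type":"number"}},"required":["dp","rotation","hand"]}

```bash
mkdir -p pics; ls
python3 - <<'E'
from cell import manip,camera
import cv2,numpy as np
for n in("scene","top"):
    c=camera(n); cv2.imwrite(f"pics/{n}0.png",c["image"][:,:,::-1]); print(n,{k:np.round(v,4).tolist() for k,v in c.items() if k!="image"})
s=manip.read_state(); print(s)
E
```

```text
pics
scene {'fx': 403.7284, 'fy': 403.7284, 'cx': 321.0625, 'cy': 197.9939, 'k1': 0.0259, 'R': [[-0.3587, 0.9334, -0.0133], [0.5515, 0.2004, -0.8098], [-0.7531, -0.2978, -0.5866]], 't': [228.8862, -225.198, 1514.899]}
top {'fx': 414.0539, 'fy': 414.0539, 'cx': 322.8327, 'cy': 191.592, 'k1': -0.043, 'R': [[0.0239, -0.9997, 0.0095], [-0.9857, -0.0252, -0.1664], [0.1666, -0.0054, -0.986]], 't': [-34.0395, 565.8584, 1257.4279]}
{'clock': 0.1, 'joints': array([-1.30456565e+00,  3.00389283e-01,  1.52151930e+00,  1.66390069e-05,
        1.32070563e+00, -6.65838717e-02]), 'qd': array([-0.00068067, -0.00103147, -0.00191086,  0.00068477,  0.00154465,
       -0.00149956]), 'effort': array([ 2.65838908e-04, -5.32646334e+01, -3.53284836e+01,  7.09366193e-02,
        2.34607706e-02, -8.70462350e-05]), 'eef_pos': array([ 179.6346621 , -519.58699159,  204.95734365]), 'eef_rot': array([-3.14057443e+00, -8.40508049e-05,  3.32810384e-01]), 'wrist_force': array([ 0.72319555, -0.83810087, -0.13453336]), 'moment': array([0.01287148, 0.05969068, 0.00608762]), 'finger_force': 0.0, 'finger_gap': 94.17517562166522}
```

View pics/scene0.png

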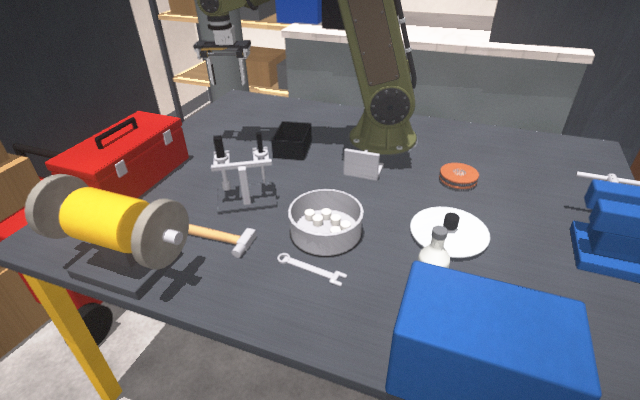

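View pics/top0.png

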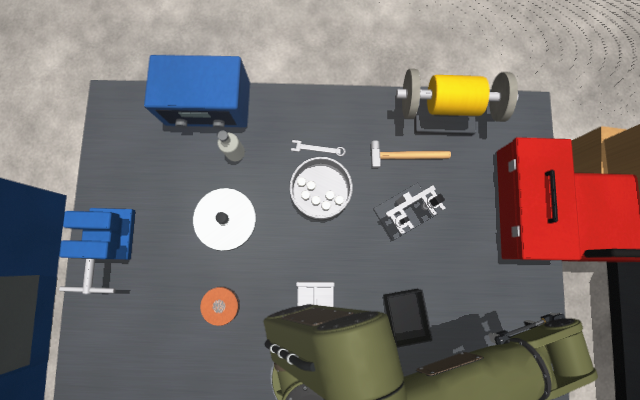

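The scene view shows the tub (325,220), the hanger (243,170) with two black handles, the lid (450,230) with the bottle beside it, the hammer and the spanner. The top view shows the tub (321,188), hanger (412,210), lid (224,219) and bottle (230,147).

```bash
cat > h.py <<'E'
from cell import manip,camera
import cv2,numpy as np
from scipy.spatial.transform import Rotation as Ro
def pose(s): return Ro.from_euler('xyz',s["eef_rot"]).as_matrix(), np.array(s["eef_pos"])
def shot(n):
    s=manip.read_state(); c=camera(n)
    if n=="wrist":
        R,p=pose(s); M=np.array(c["mount"]); Rc=R@M[:3,:3]; tc=R@M[:3,3]+p
        c["R"]=Rc.T; c["t"]=-Rc.T@tc
    c["R"]=np.array(c["R"]);c["t"]=np.array(c["t"]); return c
def K(c): return np.array([[c["fx"],0,c["cx"]],[0,c["fy"],c["cy"]],[0,0,1]])
def proj(c,X):
    X=np.atleast_2d(np.array(X,float))
    return cv2.projectPoints(X,cv2.Rodrigues(c["R"])[0],c["t"],K(c),np.array([c["k1"],0,0,0.]))[0][:,0]
def ray(c,uv):
    u=cv2.undistortPoints(np.array(uv,float).reshape(-1,1,2),K(c),np.array([c["k1"],0,0,0.]))[:,0]
    d=np.c_[u,np.ones(len(u))]@c["R"]; return -c["R"].T@c["t"],d
def plane(c,uv,z):
    o,d=ray(c,uv); return o+d*((z-o[2])/d[:,2])[:,None]
def tri(c1,u1,c2,u2):
    o1,d1=ray(c1,[u1]);o2,d2=ray(c2,[u2]);A=np.c_[d1[0],-d2[0]]
    k=np.linalg.lstsq(A,o2-o1,rcond=None)[0];a=o1+k[0]*d1[0];b=o2+k[1]*d2[0];return (a+b)/2,np.linalg.norm(a-b)
E
python3 - <<'E'
from h import *
c=shot("top");s=shot("scene")
a=cv2.resize(s["image"][125:220,200:290],None,fx=4.4,fy=4.4,interpolation=3)
b=cv2.resize(c["image"][175:250,365:455],None,fx=4.4,fy=4.4,interpolation=3)
o=np.zeros((420,800,3),np.uint8);o[:418,:396]=a[:418];o[:330,400:796]=b
cv2.imwrite("pics/z1.png",o[:,:,::-1])
print("tub",plane(c,[[321,188]],75),"lid",plane(c,[[224,219]],18),"hang tools",plane(c,[[402,222],[436,203]],200))
E
```

```text
tub [[572.99867712 -13.95630084  75.        ]] lid [[474.83893251 292.84117543  18.        ]] hang tools [[ 461.42777799 -239.22955776  200.        ]
 [ 516.63807    -334.70622889  200.        ]]
```

View pics/z1.png

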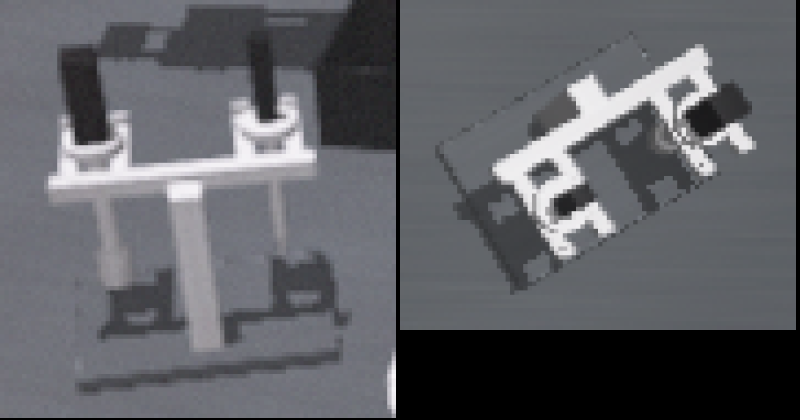

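Scene crop: the stirrer, with the thick handle and a foot, hangs on the left (more −y) fork. That is fork1, and the fork opens to the lower right in the top view. I'll measure the tub, lid and bar from the top view and get the wrist camera mount.

Run:
```python
from h import *
w=shot("wrist");print(np.round(w["mount"],3).tolist(),w["fx"],w["cx"],w["cy"])
c=shot("top");im=c["image"];hsv=cv2.cvtColor(im,cv2.COLOR_RGB2HSV)
m=((hsv[...,1]<50)&(hsv[...,2]>135)).astype(np.uint8)
for nm,(x0,y0,x1,y1),z in(("lid",(185,180,262,255),18),("tub",(285,155,356,224),75)):
    k=np.zeros_like(m);k[y0:y1,x0:x1]=m[y0:y1,x0:x1]
    q=max(cv2.findContours(k,0,1)[0],key=cv2.contourArea)[:,0];q=cv2.convexHull(q)[:,0]
    P=plane(c,q,z)[:,:2].astype(np.float32)
    print(nm,cv2.fitEllipse(P),cv2.minEnclosingCircle(P))
f=lambda x,y:[365+(x-400)/4.4,175+y/4.4]
print(plane(c,[f(500,168),f(705,52)],135),"top",plane(c,[f(738,102)],203),plane(c,[f(578,202)],203))
```

```text
[[0.001, -0.962, -0.274, 81.412], [1.0, 0.002, -0.0, 0.008], [0.0, -0.274, 0.962, -180.264], [0.0, 0.0, 0.0, 1.0]] 310.21357097369 325.60151223075724 205.74959237598526
lid ((476.6112060546875, 293.9090881347656), (200.00047302246094, 201.63267517089844), 3.966738224029541) ((476.45745849609375, 293.76898193359375), 101.19700622558594)
tub ((577.3731079101562, -12.891145706176758), (192.62185668945312, 194.46307373046875), 177.11859130859375) ((577.9627685546875, -13.103730201721191), 97.51463317871094)
[[ 492.68413081 -210.51352886  135.        ]
 [ 574.51309271 -349.16291418  135.        ]] top [[ 530.13621153 -350.47224063  203.        ]] [[ 464.36252038 -248.19327509  203.        ]]
```

Emit:
{"method": "move_arm", "body": {
  "dp": [
    [0,25,50],
    [40,25,45],
    [45,20,0],
    [50,20,0],
    [50,20,0],
    [50,20,0],
    [50,20,0],
    [45,20,0],
    [15,5,0],
    [0,0,0]
  ],
  "rotation": [
    [0,0,0.04],
    [0,0,0.04],
    [0,0,0.04],
    [0,0,0.04],
    [0,0,0.04],
    [0,0,0],
    [0,0,0],
    [0,0,0],
    [0,0,0],
    [0,0,0]
  ],
  "hand": [0.7,0.7,0.7,0.7,0.7,0.7,0.7,0.7,0.7,0.7]
}}

```text
clock: 1.55
eef_pos: [523.1, -345.8, 298.1]
eef_rot: [-3.141, 0.0, 0.534]
wrist_force: [1.6, 0.1, 0.2]
finger_gap: 65.9
finger_force: 0.0
```

Run:
```python
from h import *
s=manip.read_state();print(s["eef_pos"],s["eef_rot"],s["clock"])
w=shot("wrist");im=w["image"]
cv2.imwrite("pics/w1.png",im[:,:,::-1]);np.savez("w1.npz",**w)
print(proj(w,[[515,-350,135],[530,-350,203],[464,-248,203]]))
```

```text
[ 523.11842303 -345.80781034  298.13074445] [-3.14102664e+00  4.03863125e-04  5.33701413e-01] 1.55
[[324.9885127  199.47259958]
 [333.06095437 204.75401389]
 [203.04581775 209.6247052 ]]
```

View pics/w1.png

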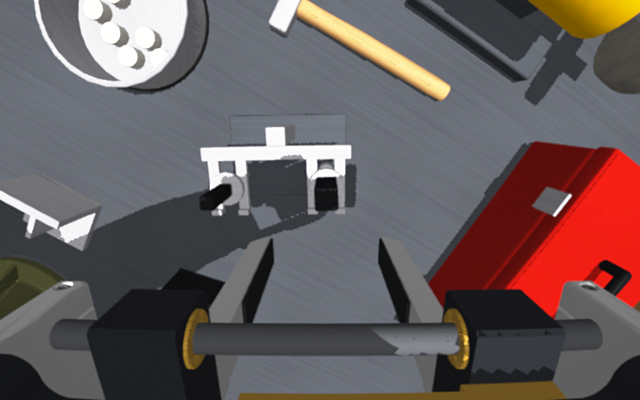

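Wrist view: the bar runs nearly level from (203,155) to (351,152), so the hand is well aligned. The stirrer handle is at about (326,194).

Run:
```python
from h import *
w=dict(np.load("w1.npz"));im=w["image"]
cv2.imwrite("pics/z2.png",cv2.resize(im[105:225,190:365],None,fx=4.5,fy=4.5,interpolation=3)[:,:,::-1])
g=im.max(2)
m=(g<38).astype(np.uint8);k=np.zeros_like(m);k[165:225,305:350]=m[165:225,305:350]
q=max(cv2.findContours(k,0,1)[0],key=cv2.contourArea);print(cv2.boundingRect(q),cv2.minAreaRect(q))
b=(im.min(2)>190).astype(np.uint8);k=np.zeros_like(b);k[140:165,190:365]=b[140:165,190:365]
# bar upper edge
xs=np.arange(208,346);xs=xs[(xs<260)|(xs>292)];ys=np.array([np.argmax(k[:,x])for x in xs]);p=np.polyfit(xs,ys,1);print(p)
P=plane(w,[[208,np.polyval(p,208)],[346,np.polyval(p,346)]],135);d=P[0]-P[1];print("hanger yaw",np.arctan2(d[1],d[0])-np.pi/2)
```

```text
(315, 178, 23, 33) ((325.63275146484375, 193.75689697265625), (32.355838775634766, 21.727148056030273), 86.633544921875)
[-1.85241282e-02  1.51401023e+02]
hanger yaw 0.5504121393368111
```

View pics/z2.png

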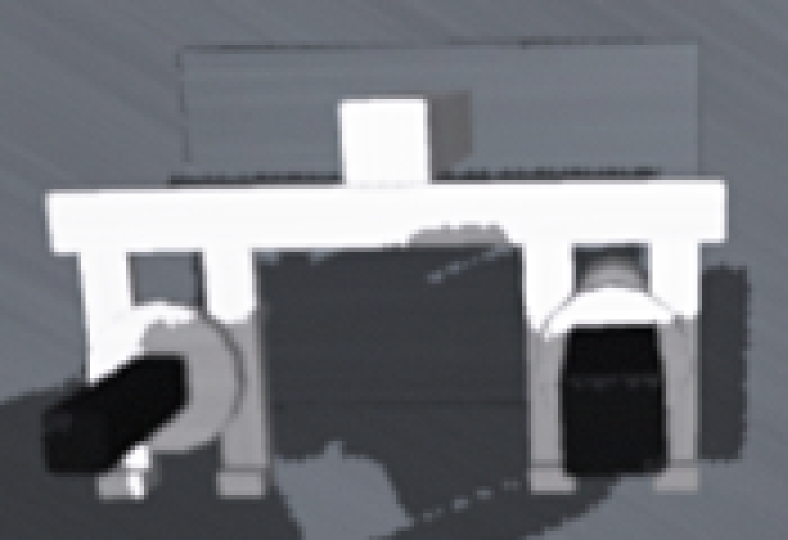

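Run:
```python
from h import *
w=dict(np.load("w1.npz"))
f=lambda x,y:[190+(x+.5)/4.5-.5,105+(y+.5)/4.5-.5]
t=plane(w,[f(*a) for a in((568,380),(661,378),(663,471),(566,473))],203);print(t,t.mean(0),np.linalg.norm(t-np.roll(t,1,0),axis=1))
e=plane(w,[f(568,326),f(658,323)],143);print(e)
d=e[0]-e[1];print("handle yaw",np.arctan2(d[1],d[0])-np.pi/2,"centre from base edge",e.mean(0)-11*np.array([d[1],-d[0],0])/np.hypot(*d[:2]))
l=plane(w,[f(552,468),f(677,466),f(121,473),f(241,471)],141);print("lips top-front",l)
d=(l[2]+l[3]-l[0]-l[1])/2;print(np.arctan2(d[1],d[0])-np.pi/2,np.linalg.norm(d))
d=l[3]-l[0];h=l[:4].mean(0)
y=.55;ux=np.array([np.cos(y),np.sin(y),0]);uy=np.array([-ux[1],ux[0],0])
# lip inner? hanging pt about 33 mm in from open end
print("fork1 est",(l[0]+l[1])/2+33*ux)
b=plane(w,[f(46,194),f(727,181)],135);print("bar mid",b.mean(0),np.linalg.norm(b[0]-b[1]))
```

```text
[[ 534.71670765 -328.87901225  203.        ]
 [ 544.65856729 -344.82792239  203.        ]
 [ 528.10531272 -355.3383438   203.        ]
 [ 517.54711392 -338.38360801  203.        ]] [ 531.25692539 -341.85722161  203.        ] [19.62478763 18.79383696 19.60814104 19.97344806]
[[ 533.56907022 -327.37118189  143.        ]
 [ 545.38364039 -345.83897367  143.        ]]
handle yaw 0.5691281456974315 centre from base edge [ 530.21027281 -342.53295389  143.        ]
lips top-front [[ 499.79501444 -342.2701158   141.        ]
 [ 516.31684838 -369.08980492  141.        ]
 [ 442.7266771  -248.71299907  141.        ]
 [ 458.90079892 -274.914372    141.        ]]
0.5476139558160122 109.94337749472834
fork1 est [ 536.18924064 -338.43128181  141.        ]
bar mid [ 539.04917881 -272.07808162  135.        ] 166.7996886475799
```

Emit:
{"method": "move_arm", "body": {
  "dp": [
    [7,4,0],
    [0,0,-50],
    [0,0,-50],
    [0,0,-40],
    [0,0,-12],
    [0,0,0],
    [0,0,0]
  ],
  "rotation": [
    [0,0,0.018],
    [0,0,0],
    [0,0,0],
    [0,0,0],
    [0,0,0],
    [0,0,0],
    [0,0,0]
  ],
  "hand": [0.7,0.7,0.7,0.7,0.7,0.7,0.7]
}}

```text
clock: 2.48
eef_pos: [530.6, -342.5, 148.7]
eef_rot: [3.139, -0.001, 0.551]
wrist_force: [0.4, -0.8, 0.5]
finger_gap: 65.5
finger_force: 0.0
```

Run:
```python
from h import *
w=shot("wrist");cv2.imwrite("pics/w2.png",w["image"][60:400,150:500,::-1])
print(manip.read_state()["eef_pos"])
```

```text
[ 530.54374933 -342.34557482  148.52103663]
```

View pics/w2.png

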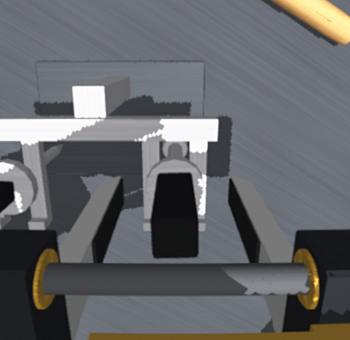

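The handle stands midway between the pads. I'll lower 3 mm and grip at 60 N.

Emit:
{"method": "move_arm", "body": {
  "dp": [
    [0,0,-3],
    [0,0,0],
    [0,0,0],
    [0,0,0],
    [0,0,0],
    [0,0,0]
  ],
  "rotation": [
    [0,0,0],
    [0,0,0],
    [0,0,0],
    [0,0,0],
    [0,0,0],
    [0,0,0]
  ],
  "hand": [0.1,0.1,0.1,0.1,0.1,0.1],
  "newtons": 60
}}

```text
clock: 3.28
eef_pos: [530.1, -341.9, 143.6]
eef_rot: [3.142, -0.0, 0.551]
wrist_force: [-0.2, -0.2, -0.1]
finger_gap: 21.8
finger_force: 59.7
```

Emit:
{"method": "move_arm", "body": {
  "dp": [
    [0,0,7],
    [0,0,7],
    [0,0,0],
    [-8.5,-5.2,0],
    [-15.3,-9.4,0],
    [-15.3,-9.4,0],
    [-15.3,-9.4,0],
    [-8.5,-5.2,0],
    [0,0,0]
  ],
  "rotation": [
    [0,0,0],
    [0,0,0],
    [0,0,0],
    [0,0,0],
    [0,0,0],
    [0,0,0],
    [0,0,0],
    [0,0,0],
    [0,0,0]
  ],
  "hand": [0.1,0.1,0.1,0.1,0.1,0.1,0.1,0.1,0.1]
}}

```text
clock: 4.4
eef_pos: [466.5, -380.9, 157.7]
eef_rot: [3.141, -0.0, 0.55]
wrist_force: [0.7, 0.4, -2.0]
finger_gap: 21.9
finger_force: 59.7
```

Emit:
{"method": "move_arm", "body": {
  "dp": [
    [0,0,30],
    [0,0,50],
    [0,0,55],
    [0,0,52],
    [10,25,0],
    [20,47,0],
    [20,50,0],
    [20,50,0],
    [20,50,0],
    [20,50,0]
  ],
  "rotation": [
    [0,0,0],
    [0,0,0],
    [0,0,0],
    [0,0,0],
    [0,0,0],
    [0,0,0],
    [0,0,0],
    [0,0,0],
    [0,0,0],
    [0,0,0]
  ],
  "hand": [0.1,0.1,0.1,0.1,0.1,0.1,0.1,0.1,0.1,0.1]
}}

```text
clock: 5.65
eef_pos: [577.8, -106.2, 344.7]
eef_rot: [3.141, -0.0, 0.551]
wrist_force: [0.8, 0.2, -1.6]
finger_gap: 21.7
finger_force: 59.7
```

Emit:
{"method": "move_arm", "body": {
  "dp": [
    [20,48,0],
    [20,36,0],
    [5.5,12,0],
    [0,0,-40],
    [0,0,-45],
    [0,0,-40],
    [0,0,0],
    [0,0,0]
  ],
  "rotation": [
    [0,0,0],
    [0,0,0],
    [0,0,0],
    [0,0,0],
    [0,0,0],
    [0,0,0],
    [0,0,0],
    [0,0,0]
  ],
  "hand": [0.1,0.1,0.1,0.1,0.1,0.1,0.1,0.1]
}}

```text
clock: 6.65
eef_pos: [623.2, -12.8, 221.8]
eef_rot: [3.14, -0.002, 0.551]
wrist_force: [0.5, 0.3, -0.8]
finger_gap: 21.7
finger_force: 59.7
```

Run:
```python
from h import *
s=manip.read_state();print(s["eef_pos"],s["joints"],s["clock"])
w=shot("wrist");t=shot("top");c=shot("scene")
a=cv2.resize(c["image"][130:280,240:420],None,fx=2,fy=2)
o=np.zeros((400,780,3),np.uint8);o[:,:400]=w["image"][:,120:520];o[:300,410:770]=a
cv2.imwrite("pics/w3.png",o[:,:,::-1])
np.savez("w3.npz",**w);np.savez("c3.npz",**c);np.savez("t3.npz",**t)
```

```text
[623.22651741 -12.75026963 221.75573707] [-7.92012794e-02  4.53704706e-01  1.27346591e+00 -5.80609354e-06
  1.41188984e+00  9.41095454e-01] 6.65
```

View pics/w3.png

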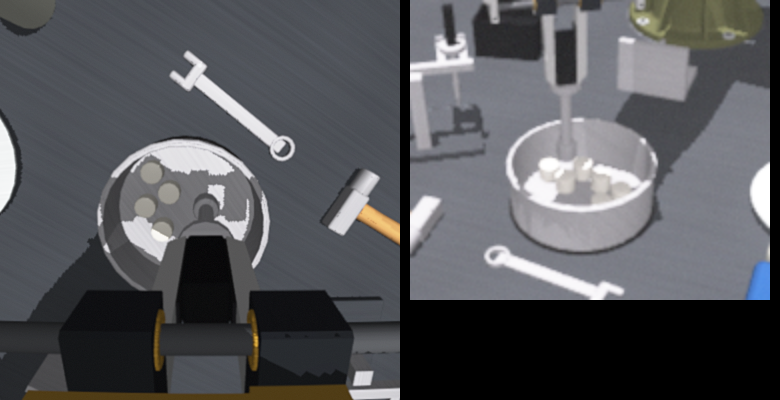

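Wrist view: the foot hangs over the bead-free right side of the tub, at about (205,205) in the crop, and the beads are on the left. In the scene crop the stirrer is upright. I'll check the rim prediction.

Run:
```python
from h import *
w=dict(np.load("w3.npz"));c=dict(np.load("c3.npz"))
a=np.linspace(0,6.28,200);C=np.c_[577.5+94*np.cos(a),-13+94*np.sin(a),75+0*a]
for k in(w,c):
    p=proj(k,C);print(p.min(0),p.max(0))
# beads in wrist view at z=30 
b=plane(w,[[272,173],[289,193],[265,207],[282,232],],30);print(b)
print("foot px pred",proj(w,[[623,-13,111]]),plane(w,[[325,203]],111))
```

```text
[220.27019902 144.25964443] [387.8066203 302.4754223]
[287.84217324 188.87331837] [361.04867042 233.6482042 ]
[[603.92516377  51.06017294  30.        ]
 [593.10380653  21.05715183  30.        ]
 [561.74855074  37.7289572   30.        ]
 [543.90894684   3.24213524  30.        ]]
foot px pred [[325.21160777 204.72313118]] [[624.3747523  -11.91232291 111.        ]]
```

Run:
```python
from h import *
from scipy.optimize import least_squares
w=dict(np.load("w3.npz"));c=dict(np.load("c3.npz"))
a=np.linspace(0,6.28,200)
for z in(0,75):
    C=np.c_[577.5+94*np.cos(a),-13+94*np.sin(a),z+0*a]
    p=proj(w,C);print(z,p.min(0),p.max(0))
im=c["image"]
p=proj(c,np.c_[577.5+92*np.cos(a),-13+92*np.sin(a),75+0*a])
# scene: bright rim pixels' column extent in rows 195-215
for r in(205,208,211,214): 
    row=im[r].min(1).astype(int);print(r,[ (x,row[x]) for x in list(range(284,296))],[(x,row[x]) for x in range(356,368)])
print([tuple(np.round(q,1)) for q in p[::20]])
```

```text
0 [238.24504914 139.50174843] [377.06767003 272.82768272]
75 [220.27019902 144.25964443] [387.8066203 302.4754223]
205 [(284, np.int64(120)), (285, np.int64(121)), (286, np.int64(121)), (287, np.int64(120)), (288, np.int64(120)), (289, np.int64(161)), (290, np.int64(229)), (291, np.int64(242)), (292, np.int64(206)), (293, np.int64(123)), (294, np.int64(129)), (295, np.int64(131))] [(356, np.int64(150)), (357, np.int64(140)), (358, np.int64(130)), (359, np.int64(136)), (360, np.int64(148)), (361, np.int64(127)), (362, np.int64(86)), (363, np.int64(75)), (364, np.int64(72)), (365, np.int64(73)), (366, np.int64(77)), (367, np.int64(75))]
208 [(284, np.int64(125)), (285, np.int64(122)), (286, np.int64(122)), (287, np.int64(121)), (288, np.int64(168)), (289, np.int64(232)), (290, np.int64(235)), (291, np.int64(180)), (292, np.int64(119)), (293, np.int64(126)), (294, np.int64(130)), (295, np.int64(135))] [(356, np.int64(146)), (357, np.int64(138)), (358, np.int64(127)), (359, np.int64(122)), (360, np.int64(133)), (361, np.int64(218)), (362, np.int64(224)), (363, np.int64(98)), (364, np.int
[... 832 characters left out ...]
 np.int64(130)), (295, np.int64(130))] [(356, np.int64(142)), (357, np.int64(134)), (358, np.int64(123)), (359, np.int64(120)), (360, np.int64(135)), (361, np.int64(151)), (362, np.int64(139)), (363, np.int64(104)), (364, np.int64(75)), (365, np.int64(74)), (366, np.int64(74)), (367, np.int64(74))]
[(np.float64(310.9), np.float64(231.6)), (np.float64(334.7), np.float64(232.1)), (np.float64(353.8), np.float64(223.6)), (np.float64(360.2), np.float64(210.2)), (np.float64(352.9), np.float64(197.7)), (np.float64(335.8), np.float64(190.3)), (np.float64(315.0), np.float64(190.1)), (np.float64(297.3), np.float64(197.1)), (np.float64(288.8), np.float64(209.3)), (np.float64(293.9), np.float64(222.8))]
```

Emit:
{"method": "move_arm", "body": {
  "dp": [
    [0,0.5,-30],
    [0,0,-35],
    [0,0,-25],
    [0,0,-11],
    [0,0,0],
    [0,0,0]
  ],
  "rotation": [
    [0,0,0],
    [0,0,0],
    [0,0,0],
    [0,0,0],
    [0,0,0],
    [0,0,0]
  ],
  "hand": [0.1,0.1,0.1,0.1,0.1,0.1]
}}

```text
clock: 7.55
eef_pos: [623.3, -12.0, 120.1]
eef_rot: [3.14, -0.002, 0.551]
wrist_force: [-0.7, 0.6, -1.5]
finger_gap: 21.8
finger_force: 59.7
```

Emit:
{"method": "move_arm", "body": {
  "dp": [
    [-1.5,-11.7,0],
    [-4.5,-10.8,0],
    [-7.2,-9.3,0],
    [-9.3,-7.2,0],
    [-10.8,-4.5,0],
    [-11.7,-1.5,0],
    [-11.7,1.5,0],
    [-10.8,4.5,0],
    [-9.3,7.2,0],
    [-7.2,9.3,0]
  ],
  "rotation": [
    [0,0,0],
    [0,0,0],
    [0,0,0],
    [0,0,0],
    [0,0,0],
    [0,0,0],
    [0,0,0],
    [0,0,0],
    [0,0,0],
    [0,0,0]
  ],
  "hand": [0.1,0.1,0.1,0.1,0.1,0.1,0.1,0.1,0.1,0.1]
}}

```text
clock: 8.8
eef_pos: [538.1, -33.8, 118.7]
eef_rot: [3.141, -0.0, 0.551]
wrist_force: [1.0, -0.9, -1.2]
finger_gap: 21.6
finger_force: 59.7
```

Emit:
{"method": "move_arm", "body": {
  "dp": [
    [-4.5,10.8,0],
    [-1.5,11.7,0],
    [1.5,11.7,0],
    [4.5,10.8,0],
    [7.2,9.3,0],
    [9.3,7.2,0],
    [10.8,4.5,0],
    [11.7,1.5,0],
    [11.7,-1.5,0],
    [10.8,-4.5,0]
  ],
  "rotation": [
    [0,0,0],
    [0,0,0],
    [0,0,0],
    [0,0,0],
    [0,0,0],
    [0,0,0],
    [0,0,0],
    [0,0,0],
    [0,0,0],
    [0,0,0]
  ],
  "hand": [0.1,0.1,0.1,0.1,0.1,0.1,0.1,0.1,0.1,0.1]
}}

```text
clock: 10.05
eef_pos: [601.1, 27.0, 118.6]
eef_rot: [-3.142, -0.0, 0.551]
wrist_force: [-0.5, -0.0, -2.0]
finger_gap: 21.6
finger_force: 60.9
```

Run:
```python
from h import *
s=manip.read_state();print(s["eef_pos"],s["wrist_force"],s["clock"])
w=shot("wrist");c=shot("scene");t=shot("top")
a=cv2.resize(c["image"][130:280,240:420],None,fx=2,fy=2)
o=np.zeros((400,780,3),np.uint8);o[:,:400]=w["image"][:,120:520];o[:300,410:770]=a
cv2.imwrite("pics/w4.png",o[:,:,::-1])
```

```text
[601.05815108  27.04322585 118.55280176] [-0.49920953 -0.03951108 -1.95226364] 10.05
```

View pics/w4.png

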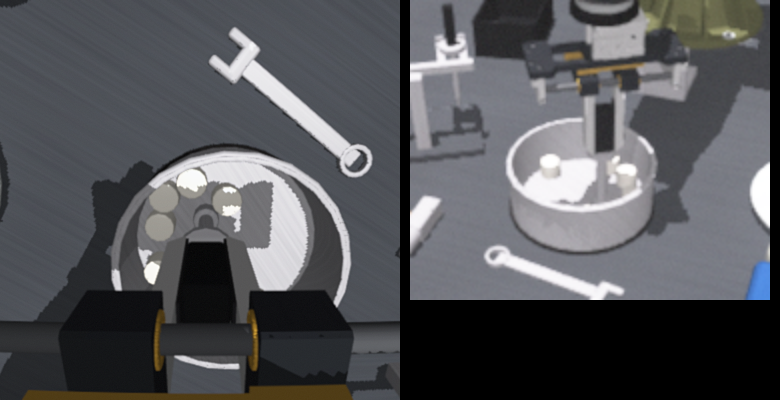

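The foot runs upright at about (205,215) in the crop, all beads are in the tub, and they are moving round. I'll keep stirring.

Emit:
{"method": "move_arm", "body": {
  "dp": [
    [9.3,-7.2,0],
    [7.2,-9.3,0],
    [4.5,-10.8,0],
    [1.5,-11.7,0],
    [-1.5,-11.7,0],
    [-4.5,-10.8,0],
    [-7.2,-9.3,0],
    [-9.3,-7.2,0],
    [-10.8,-4.5,0],
    [-11.7,-1.5,0]
  ],
  "rotation": [
    [0,0,0],
    [0,0,0],
    [0,0,0],
    [0,0,0],
    [0,0,0],
    [0,0,0],
    [0,0,0],
    [0,0,0],
    [0,0,0],
    [0,0,0]
  ],
  "hand": [0.1,0.1,0.1,0.1,0.1,0.1,0.1,0.1,0.1,0.1]
}}

```text
clock: 11.45
eef_pos: [576.8, -57.1, 118.7]
eef_rot: [3.142, -0.0, 0.551]
wrist_force: [0.1, 0.7, -1.1]
finger_gap: 21.5
finger_force: 60.9
```

Emit:
{"method": "move_arm", "body": {
  "dp": [
    [-11.7,1.5,0],
    [-10.8,4.5,0],
    [-9.3,7.2,0],
    [-7.2,9.3,0],
    [-4.5,10.8,0],
    [-1.5,11.7,0],
    [1.5,11.7,0],
    [4.5,10.8,0],
    [7.2,9.3,0],
    [9.3,7.2,0]
  ],
  "rotation": [
    [0,0,0],
    [0,0,0],
    [0,0,0],
    [0,0,0],
    [0,0,0],
    [0,0,0],
    [0,0,0],
    [0,0,0],
    [0,0,0],
    [0,0,0]
  ],
  "hand": [0.1,0.1,0.1,0.1,0.1,0.1,0.1,0.1,0.1,0.1]
}}

```text
clock: 12.7
eef_pos: [555.8, 27.7, 118.5]
eef_rot: [-3.142, 0.0, 0.551]
wrist_force: [1.1, -1.2, -1.8]
finger_gap: 21.8
finger_force: 60.0
```

Emit:
{"method": "move_arm", "body": {
  "dp": [
    [10.8,4.5,0],
    [11.7,1.5,0],
    [11.7,-1.5,0],
    [10.8,-4.5,0],
    [9.3,-7.2,0],
    [7.2,-9.3,0],
    [4.5,-10.8,0],
    [1.5,-11.7,0],
    [-1.5,-11.7,0],
    [-4.5,-10.8,0]
  ],
  "rotation": [
    [0,0,0],
    [0,0,0],
    [0,0,0],
    [0,0,0],
    [0,0,0],
    [0,0,0],
    [0,0,0],
    [0,0,0],
    [0,0,0],
    [0,0,0]
  ],
  "hand": [0.1,0.1,0.1,0.1,0.1,0.1,0.1,0.1,0.1,0.1]
}}

```text
clock: 13.95
eef_pos: [616.3, -35.3, 118.6]
eef_rot: [-3.142, 0.0, 0.551]
wrist_force: [-1.2, -0.9, -1.5]
finger_gap: 21.8
finger_force: 60.0
```

Emit:
{"method": "move_arm", "body": {
  "dp": [
    [-7.2,-9.3,0],
    [-9.3,-7.2,0],
    [-10.8,-4.5,0],
    [-11.7,-1.5,0],
    [-11.7,1.5,0],
    [-10.8,4.5,0],
    [-9.3,7.2,0],
    [-7.2,9.3,0],
    [-4.5,10.8,0],
    [-1.5,11.7,0]
  ],
  "rotation": [
    [0,0,0],
    [0,0,0],
    [0,0,0],
    [0,0,0],
    [0,0,0],
    [0,0,0],
    [0,0,0],
    [0,0,0],
    [0,0,0],
    [0,0,0]
  ],
  "hand": [0.1,0.1,0.1,0.1,0.1,0.1,0.1,0.1,0.1,0.1]
}}

```text
clock: 15.2
eef_pos: [532.2, -11.2, 118.6]
eef_rot: [-3.142, 0.0, 0.551]
wrist_force: [-0.1, 0.0, -0.9]
finger_gap: 21.7
finger_force: 60.0
```

Emit:
{"method": "move_arm", "body": {
  "dp": [
    [1.5,11.7,0],
    [4.5,10.8,0],
    [7.2,9.3,0],
    [9.3,7.2,0],
    [10.8,4.5,0],
    [11.7,1.5,0],
    [11.7,-1.5,0],
    [10.8,-4.5,0],
    [9.3,-7.2,0],
    [7.2,-9.3,0]
  ],
  "rotation": [
    [0,0,0],
    [0,0,0],
    [0,0,0],
    [0,0,0],
    [0,0,0],
    [0,0,0],
    [0,0,0],
    [0,0,0],
    [0,0,0],
    [0,0,0]
  ],
  "hand": [0.1,0.1,0.1,0.1,0.1,0.1,0.1,0.1,0.1,0.1]
}}

```text
clock: 16.45
eef_pos: [617.2, 9.8, 118.5]
eef_rot: [3.142, 0.0, 0.551]
wrist_force: [0.0, -0.8, -1.8]
finger_gap: 21.8
finger_force: 60.0
```

Emit:
{"method": "move_arm", "body": {
  "dp": [
    [4.5,-10.8,0],
    [1.5,-11.7,0],
    [-1.5,-11.7,0],
    [-4.5,-10.8,0],
    [-7.2,-9.3,0],
    [-9.3,-7.2,0],
    [-10.8,-4.5,0],
    [-11.7,-1.5,0],
    [-11.7,1.5,0],
    [-10.8,4.5,0]
  ],
  "rotation": [
    [0,0,0],
    [0,0,0],
    [0,0,0],
    [0,0,0],
    [0,0,0],
    [0,0,0],
    [0,0,0],
    [0,0,0],
    [0,0,0],
    [0,0,0]
  ],
  "hand": [0.1,0.1,0.1,0.1,0.1,0.1,0.1,0.1,0.1,0.1]
}}

```text
clock: 17.7
eef_pos: [554.3, -50.6, 118.7]
eef_rot: [3.142, -0.0, 0.551]
wrist_force: [0.9, -0.4, -2.3]
finger_gap: 21.3
finger_force: 60.0
```

Run:
```python
from h import *
s=manip.read_state();print(s["eef_pos"],s["eef_rot"],s["wrist_force"],s["finger_gap"],s["clock"])
w=shot("wrist");c=shot("scene")
a=cv2.resize(c["image"][130:280,240:420],None,fx=2,fy=2)
o=np.zeros((400,780,3),np.uint8);o[:,:400]=w["image"][:,120:520];o[:300,410:770]=a
cv2.imwrite("pics/w5.png",o[:,:,::-1]); np.savez("w5.npz",**w);np.savez("c5.npz",**c)
```

```text
[554.28876559 -50.63878372 118.65098742] [ 3.14159117e+00 -4.82135412e-05  5.50783822e-01] [ 0.8634152  -0.36001467 -2.31473718] 21.308372285183705 17.7
```

Stirring is done (3⅓ turns). I'll raise it straight up and check that the stirrer is still upright in the grip.

Emit:
{"method": "move_arm", "body": {
  "dp": [
    [0,0,25],
    [0,0,45],
    [0,0,55],
    [0,0,55],
    [0,0,47],
    [0,0,0],
    [0,0,0]
  ],
  "rotation": [
    [0,0,0],
    [0,0,0],
    [0,0,0],
    [0,0,0],
    [0,0,0],
    [0,0,0],
    [0,0,0]
  ],
  "hand": [0.1,0.1,0.1,0.1,0.1,0.1,0.1]
}}

```text
clock: 18.68
eef_pos: [555.0, -50.8, 344.2]
eef_rot: [-3.14, 0.001, 0.551]
wrist_force: [0.0, -0.1, -2.8]
finger_gap: 21.6
finger_force: 60.0
```

Run:
```python
from h import *
s=manip.read_state();print(s["eef_pos"],s["clock"])
w=shot("wrist");c=shot("scene")
p=np.array(s["eef_pos"])
# stirrer predicted if upright: collar origin 8.6 below TCP, foot end 110.6 below
print("scene pred collar,foot end",proj(c,[p-[0,0,8.6],p-[0,0,86],p-[0,0,110.6]]),"wrist",proj(w,[p-[0,0,8.6],p-[0,0,86],p-[0,0,110.6]]))
o=np.zeros((400,800,3),np.uint8);o[:,:380]=w["image"][:,135:515];o[:400,390:790]=cv2.resize(c["image"][70:270,220:420],None,fx=2,fy=2)
cv2.imwrite("pics/w6.png",o[:,:,::-1])
```

```text
[554.97362152 -50.77251087 344.2438339 ] 18.675
scene pred collar,foot end [[311.3206396  109.15996036]
 [312.22167389 139.77659233]
 [312.48973583 148.89903221]] wrist [[325.08191439 245.96784432]
 [325.35523665 211.48329256]
 [325.41399124 204.07450966]]
```

View pics/w6.png

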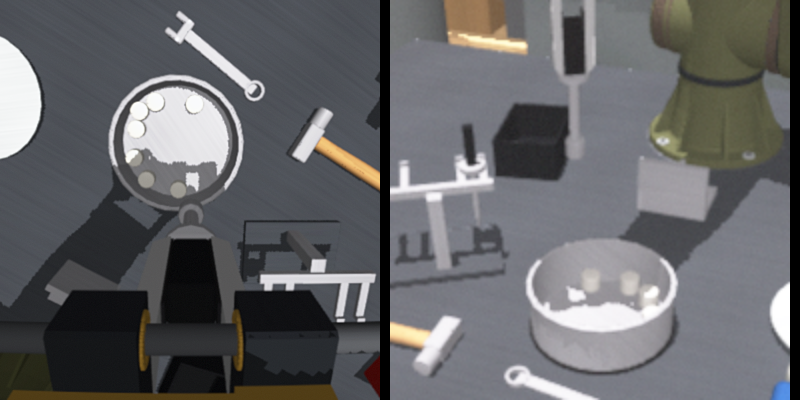

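Upright: in the scene view the collar is at (311,109) and the foot end at (312,149), which matches the prediction for an upright stirrer. All 7 beads are in the tub. Back to the hanger's open side.

Emit:
{"method": "move_arm", "body": {
  "dp": [
    [-6,-22,0],
    [-12,-45,0],
    [-14,-52,0],
    [-14,-52,0],
    [-14,-52,0],
    [-14,-52,0],
    [-10,-39,0],
    [-4.5,-16,0],
    [0,0,0]
  ],
  "rotation": [
    [0,0,0],
    [0,0,0],
    [0,0,0],
    [0,0,0],
    [0,0,0],
    [0,0,0],
    [0,0,0],
    [0,0,0],
    [0,0,0]
  ],
  "hand": [0.1,0.1,0.1,0.1,0.1,0.1,0.1,0.1,0.1]
}}

```text
clock: 19.9
eef_pos: [466.5, -381.1, 344.6]
eef_rot: [-3.14, 0.0, 0.55]
wrist_force: [-0.4, -0.0, -1.4]
finger_gap: 21.8
finger_force: 60.0
```

Emit:
{"method": "move_arm", "body": {
  "dp": [
    [0,0,-40],
    [0,0,-55],
    [0,0,-50],
    [0,0,-32],
    [0,0,-9],
    [0,0,0],
    [0,0,0]
  ],
  "rotation": [
    [0,0,0],
    [0,0,0],
    [0,0,0],
    [0,0,0],
    [0,0,0],
    [0,0,0],
    [0,0,0]
  ],
  "hand": [0.1,0.1,0.1,0.1,0.1,0.1,0.1]
}}

```text
clock: 20.78
eef_pos: [467.3, -381.1, 161.3]
eef_rot: [3.139, -0.001, 0.551]
wrist_force: [0.7, 0.4, -1.8]
finger_gap: 21.3
finger_force: 60.0
```

Emit:
{"method": "move_arm", "body": {
  "dp": [
    [0,0,0],
    [9,5.5,0],
    [14,8.6,0],
    [14,8.6,0],
    [14,8.6,0],
    [8.5,5.5,0],
    [3.8,2.2,0],
    [0,0,0],
    [0,0,0]
  ],
  "rotation": [
    [0,0,0],
    [0,0,0],
    [0,0,0],
    [0,0,0],
    [0,0,0],
    [0,0,0],
    [0,0,0],
    [0,0,0],
    [0,0,0]
  ],
  "hand": [0.1,0.1,0.1,0.1,0.1,0.1,0.1,0.1,0.1]
}}

```text
clock: 21.9
eef_pos: [529.6, -342.2, 159.6]
eef_rot: [-3.142, 0.0, 0.55]
wrist_force: [0.2, 0.0, -2.8]
finger_gap: 21.8
finger_force: 60.0
```

Emit:
{"method": "move_arm", "body": {
  "dp": [
    [0.5,0.3,-6],
    [0,0,-5],
    [0,0,-3.5],
    [0,0,0],
    [0,0,0]
  ],
  "rotation": [
    [0,0,0],
    [0,0,0],
    [0,0,0],
    [0,0,0],
    [0,0,0]
  ],
  "hand": [0.1,0.1,0.1,0.1,0.1]
}}

```text
clock: 22.52
eef_pos: [530.5, -341.7, 145.2]
eef_rot: [3.141, -0.0, 0.551]
wrist_force: [0.5, 0.6, -1.3]
finger_gap: 21.9
finger_force: 60.0
```

Emit:
{"method": "move_arm", "body": {
  "dp": [
    [0,0,-1.2],
    [0,0,0],
    [0,0,0]
  ],
  "rotation": [
    [0,0,0],
    [0,0,0],
    [0,0,0]
  ],
  "hand": [0.1,0.1,0.1]
}}

```text
clock: 22.9
eef_pos: [530.5, -341.7, 144.0]
eef_rot: [3.141, -0.0, 0.551]
wrist_force: [-0.0, -0.1, -0.6]
finger_gap: 21.9
finger_force: 60.0
```

Emit:
{"method": "move_arm", "body": {
  "dp": [
    [0,0,0],
    [0,0,0],
    [0,0,0],
    [0,0,0],
    [0,0,20],
    [0,0,50],
    [0,0,50],
    [0,0,40],
    [0,0,0]
  ],
  "rotation": [
    [0,0,0],
    [0,0,0],
    [0,0,0],
    [0,0,0],
    [0,0,0],
    [0,0,0],
    [0,0,0],
    [0,0,0],
    [0,0,0]
  ],
  "hand": [0.5,0.5,0.6,0.6,0.6,0.6,0.6,0.6,0.6]
}}

```text
clock: 24.02
eef_pos: [531.0, -342.0, 307.4]
eef_rot: [3.136, -0.002, 0.551]
wrist_force: [0.4, -0.8, -0.4]
finger_gap: 56.7
finger_force: 0.0
```

Run:
```python
from h import *
s=manip.read_state();print(s["eef_pos"],s["joints"],s["clock"])
w=shot("wrist");c=shot("scene")
o=np.zeros((420,800,3),np.uint8);o[:,:396]=cv2.resize(c["image"][125:220,200:290],None,fx=4.4,fy=4.4,interpolation=3)[:420,:396] if 0 else 0
a=cv2.resize(c["image"][125:220,200:290],None,fx=4.4,fy=4.4,interpolation=3);b=cv2.resize(w["image"][105:225,230:410],None,fx=2.2,fy=2.2)
o[:418,:396]=a[:418];o[:264,400:796]=b
cv2.imwrite("pics/z7.png",o[:,:,::-1])
# knob: black blob on white lid in the top view
t=shot("top");m=(t["image"].max(2)<60).astype(np.uint8);k=np.zeros_like(m);k[205:235,208:240]=m[205:235,208:240]
q=max(cv2.findContours(k,0,1)[0],key=cv2.contourArea);(u,v),r=cv2.minEnclosingCircle(q);print("knob",u,v,r,plane(t,[[u,v]],63),plane(t,[[u,v]],50))
```

```text
[ 530.99847707 -342.02444108  307.35575234] [-6.30222075e-01  4.39411506e-01  1.10062012e+00  3.63831371e-05
  1.59582923e+00  3.89709127e-01] 24.025Traceback (most recent call last):
  File "<stdin>", line 10, in <module>
ValueError: max() iterable argument is empty
```

View pics/z7.png

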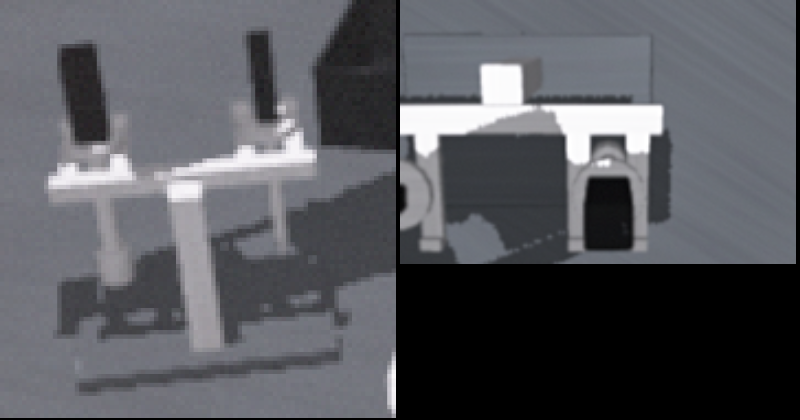

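The stirrer hangs as before: foot on the left in the scene crop, collar on the tines in the wrist crop. Over to the lid at height.

Emit:
{"method": "move_arm", "body": {
  "dp": [
    [-2,30,10],
    [-5,60,0],
    [-5,60,0],
    [-5,60,0],
    [-5,60,0],
    [-5,60,0],
    [-5,60,0],
    [-5,60,0],
    [-5,60,0],
    [-5,60,0]
  ],
  "rotation": [
    [0,0,0],
    [0,0,-0.05],
    [0,0,-0.05],
    [0,0,-0.05],
    [0,0,-0.05],
    [0,0,-0.05],
    [0,0,-0.05],
    [0,0,-0.05],
    [0,0,0],
    [0,0,0]
  ],
  "hand": [0.6,0.6,0.7,0.7,0.7,0.7,0.7,0.7,0.7,0.7]
}}

```text
clock: 25.42
eef_pos: [482.6, 230.2, 312.7]
eef_rot: [3.141, 0.002, 0.201]
wrist_force: [0.3, -0.2, -0.1]
finger_gap: 65.6
finger_force: 0.0
```

Emit:
{"method": "move_arm", "body": {
  "dp": [
    [-5,45,0],
    [0,0,0],
    [0,0,0]
  ],
  "rotation": [
    [0,0,0],
    [0,0,0],
    [0,0,0]
  ],
  "hand": [0.7,0.7,0.7]
}}

```text
clock: 25.8
eef_pos: [478.3, 272.9, 312.9]
eef_rot: [3.141, 0.002, 0.201]
wrist_force: [-0.7, 0.4, 1.5]
finger_gap: 65.8
finger_force: 0.0
```

```bash
cat > lid.py <<'E'
from h import *
s=manip.read_state();print(s["eef_pos"],s["eef_rot"],s["joints"].round(2),s["clock"])
w=shot("wrist");im=w["image"];np.savez("w8.npz",**w)
L=proj(w,[[476.6,293.9,63],[476.6,293.9,18]]);print(L)
u,v=L[0].astype(int);r=45
g=im.max(2);m=np.zeros_like(g);m[max(0,v-r):v+r,u-r:u+r]=(g[max(0,v-r):v+r,u-r:u+r]<60)
for q in cv2.findContours(m,0,1)[0]:
    if cv2.contourArea(q)>80: print(cv2.contourArea(q),cv2.boundingRect(q))
b=(im.min(2)>170).astype(np.uint8)
for q in cv2.findContours(b,0,1)[0]:
    if cv2.contourArea(q)>3000:
        h=cv2.convexHull(q)[:,0];P=plane(w,h,18)[:,:2].astype(np.float32);print("white",cv2.boundingRect(q),cv2.fitEllipse(P))
E
python3 lid.py
python3 - <<'E'
from h import *
c=shot("top")
# bottle: cap centre & base from first top picture
print("bottle cap",plane(c,[[223,136]],190),"base centre-ish",plane(c,[[233,153]],30))
E
```

```text
[478.32335005 272.87292337 312.94163953] [3.14101902e+00 1.54060591e-03 2.00866113e-01] [ 0.45  0.25  1.34 -0.    1.55  1.82] 25.8
[[310.76028144 175.44080642]
 [312.10058574 170.14485283]]
433.5 (298, 161, 24, 25)
white (246, 101, 130, 123) ((479.2847900390625, 296.2182312011719), (196.96377563476562, 200.2252960205078), 168.33663940429688)
white (474, 75, 136, 142) ((582.3087158203125, -50.49347686767578), (218.59446716308594, 219.77658081054688), 160.51219177246094)
bottle cap [[696.94639462 271.13322818 190.        ]] base centre-ish [[689.08966732 274.51059797  30.        ]]
```

Emit:
{"method": "move_arm", "body": {
  "dp": [
    [0,12,-40],
    [0,10,-50],
    [0,0,-50],
    [0,0,-50],
    [0,0,-45],
    [0,0,-25],
    [0,0,-15],
    [0,0,0],
    [0,0,0]
  ],
  "rotation": [
    [0,0,0],
    [0,0,0],
    [0,0,0],
    [0,0,0],
    [0,0,0],
    [0,0,0],
    [0,0,0],
    [0,0,0],
    [0,0,0]
  ],
  "hand": [0.7,0.7,0.7,0.7,0.7,0.7,0.7,0.7,0.7]
}}

```text
clock: 27.02
eef_pos: [479.1, 295.5, 40.1]
eef_rot: [-3.141, -0.002, 0.201]
wrist_force: [0.1, -0.3, -0.5]
finger_gap: 66.0
finger_force: 0.0
```

Emit:
{"method": "move_arm", "body": {
  "dp": [
    [-0.5,0,-7],
    [0,0,-4.5],
    [0,0,0],
    [0,0,0],
    [0,0,0],
    [0,0,0],
    [0,0,0]
  ],
  "rotation": [
    [0,0,0],
    [0,0,0],
    [0,0,0],
    [0,0,0],
    [0,0,0],
    [0,0,0],
    [0,0,0]
  ],
  "hand": [0.7,0.7,0.3,0.3,0.3,0.3,0.3],
  "newtons": 45
}}

```text
clock: 27.9
eef_pos: [478.0, 295.4, 27.5]
eef_rot: [-3.141, -0.0, 0.201]
wrist_force: [0.1, 1.2, 1.2]
finger_gap: 35.7
finger_force: 45.0
```

Emit:
{"method": "move_arm", "body": {
  "dp": [
    [0,0,15],
    [0,0,30],
    [0,0,40],
    [0,0,30],
    [8,-25,0],
    [15,-45,0],
    [15,-47,0],
    [15,-47,0],
    [15,-47,0],
    [15,-47,0]
  ],
  "rotation": [
    [0,0,0],
    [0,0,0],
    [0,0,0],
    [0,0,0],
    [0,0,0],
    [0,0,0],
    [0,0,0],
    [0,0,0],
    [0,0,0],
    [0,0,0]
  ],
  "hand": [0.3,0.3,0.3,0.3,0.3,0.3,0.3,0.3,0.3,0.3]
}}

```text
clock: 29.15
eef_pos: [561.1, 35.7, 143.2]
eef_rot: [3.142, -0.0, 0.201]
wrist_force: [0.2, -0.7, -2.4]
finger_gap: 35.3
finger_force: 45.0
```

Emit:
{"method": "move_arm", "body": {
  "dp": [
    [11,-33,0],
    [5.5,-16.5,0],
    [0,0,0],
    [0,0,0]
  ],
  "rotation": [
    [0,0,0],
    [0,0,0],
    [0,0,0],
    [0,0,0]
  ],
  "hand": [0.3,0.3,0.3,0.3]
}}

```text
clock: 29.65
eef_pos: [577.1, -11.0, 142.5]
eef_rot: [-3.141, 0.0, 0.202]
wrist_force: [1.4, -0.0, -3.2]
finger_gap: 35.0
finger_force: 45.0
```

Run:
```python
from h import *
s=manip.read_state();print(s["eef_pos"],s["eef_rot"],s["wrist_force"],s["clock"])
c=shot("scene");im=c["image"]
a=np.linspace(0,2*np.pi,60)
p=np.array(s["eef_pos"]);z=p[2]-27.5
C=np.c_[p[0]+100*np.cos(a),p[1]+100*np.sin(a),z+15+0*a];q=proj(c,C);print("lid disc pred box",q.min(0),q.max(0))
b=((im.min(2)>170)).astype(np.uint8)
for k in cv2.findContours(b[:,260:400].copy(),0,1)[0]:
    if cv2.contourArea(k)>300: x,y,w,h=cv2.boundingRect(k);print("white box",x+260,y,x+260+w,y+h,cv2.contourArea(k))
```

```text
[577.12380884 -11.00751397 142.50335985] [-3.14132782e+00  1.80076715e-04  2.01732245e-01] [ 1.3657316  -0.03848636 -3.21166803] 29.65
lid disc pred box [284.8821935  170.88409379] [365.26532165 217.2753566 ]
white box 277 253 347 286 470.5
white box 285 158 365 228 2857.0
white box 316 124 342 142 358.0
white box 260 22 324 50 973.0
```

The lid sits as predicted in the grip. Lowering it.

Emit:
{"method": "move_arm", "body": {
  "dp": [
    [0,-1,-20],
    [0,0,-15],
    [0,0,-8],
    [0,0,-5],
    [0,0,0],
    [0,0,0]
  ],
  "rotation": [
    [0,0,0],
    [0,0,0],
    [0,0,0],
    [0,0,0],
    [0,0,0],
    [0,0,0]
  ],
  "hand": [0.3,0.3,0.3,0.3,0.3,0.3]
}}

```text
clock: 30.45
eef_pos: [577.7, -13.2, 94.9]
eef_rot: [3.141, -0.001, 0.201]
wrist_force: [-0.3, 0.3, -3.0]
finger_gap: 35.3
finger_force: 45.0
```

Emit:
{"method": "move_arm", "body": {
  "dp": [
    [0,0.5,-2],
    [0,0,-1.5],
    [0,0,0],
    [0,0,0]
  ],
  "rotation": [
    [0,0,0],
    [0,0,0],
    [0,0,0],
    [0,0,0]
  ],
  "hand": [0.3,0.3,0.3,0.3]
}}

```text
clock: 30.95
eef_pos: [577.4, -12.7, 90.9]
eef_rot: [3.142, -0.0, 0.201]
wrist_force: [0.4, -0.4, -4.3]
finger_gap: 35.1
finger_force: 45.0
```

Emit:
{"method": "move_arm", "body": {
  "dp": [
    [0,0,-1],
    [0,0,0],
    [0,0,0]
  ],
  "rotation": [
    [0,0,0],
    [0,0,0],
    [0,0,0]
  ],
  "hand": [0.3,0.3,0.3]
}}

```text
clock: 31.32
eef_pos: [577.6, -12.6, 90.5]
eef_rot: [3.141, -0.001, 0.201]
wrist_force: [-4.5, -0.2, 5.1]
finger_gap: 35.4
finger_force: 45.0
```

Contact at the expected height. Release and retreat.

Emit:
{"method": "move_arm", "body": {
  "dp": [
    [0,0,0],
    [0,0,0],
    [0,0,0],
    [0,0,0],
    [0,0,25],
    [0,0,50],
    [0,0,55],
    [0,0,55],
    [0,0,20],
    [0,0,0]
  ],
  "rotation": [
    [0,0,0],
    [0,0,0],
    [0,0,0],
    [0,0,0],
    [0,0,0],
    [0,0,0],
    [0,0,0],
    [0,0,0],
    [0,0,0],
    [0,0,0]
  ],
  "hand": [0.7,0.7,0.7,0.7,0.7,0.7,0.7,0.7,0.7,0.7]
}}

```text
clock: 32.58
eef_pos: [577.8, -12.7, 296.0]
eef_rot: [3.141, -0.002, 0.201]
wrist_force: [-0.7, -0.3, 0.1]
finger_gap: 65.7
finger_force: 0.0
```

Run:
```python
from h import *
s=manip.read_state();print(s["eef_pos"],s["wrist_force"],s["clock"])
a=np.linspace(0,2*np.pi,60)
for n in("scene","wrist"):
    c=shot(n);im=c["image"]
    C=np.c_[577.5+100*np.cos(a),-12.6+100*np.sin(a),81+0*a];q=proj(c,C);print(n,"pred disc box",q.min(0),q.max(0),"knob",proj(c,[[577.5,-12.6,126]]))
    b=(im.min(2)>170).astype(np.uint8)
    for k in cv2.findContours(b,0,1)[0]:
        if cv2.contourArea(k)>1200:
            h=cv2.convexHull(k)[:,0];print(cv2.boundingRect(k),cv2.fitEllipse(plane(c,h,81)[:,:2].astype(np.float32)))
    cv2.imwrite(f"pics/f_{n}.png",im[:,:,::-1])
    # knob
    u,v=proj(c,[[577.5,-12.6,126]])[0].astype(int);m=np.zeros(im.shape[:2],np.uint8);m[v-20:v+25,u-20:u+20]=im.max(2)[v-20:v+25,u-20:u+20]<60
    for k in cv2.findContours(m,0,1)[0]:
        if cv2.contourArea(k)>20: print("knob",cv2.boundingRect(k))
```

```text
[577.75036688 -12.66747797 296.04295767] [-0.73319995 -0.31165618  0.13696043] 32.575
scene pred disc box [285.51612965 185.88871291] [363.63631794 233.41938425] knob [[324.37609813 193.48466356]]
(0, 321, 101, 79) ((1217.995361328125, -201.30494689941406), (128.19564819335938, 476.2474060058594), 149.4773406982422)
(99, 310, 66, 71) ((1058.6700439453125, -201.2062225341797), (105.71961975097656, 142.35621643066406), 122.98289489746094)
(286, 185, 78, 60) ((583.8684692382812, -9.360804557800293), (194.49082946777344, 229.80027770996094), 118.13995361328125)
(465, 29, 130, 35) ((-1113.9205322265625, 462.22357177734375), (644.1238403320312, 726.4458618164062), 124.72421264648438)
(340, 22, 79, 28) ((-1131.55712890625, -285.6262512207031), (512.35498046875, 721.1575927734375), 106.76558685302734)
(161, 20, 44, 56) ((-628.4718017578125, -1367.672607421875), (286.1793518066406, 1237.52685546875), 129.22483825683594)
(130, 0, 45, 115) ((-3639.830078125, -4426.22509765625), (150.68707275390625, 11032.427734375), 133.36981201171875)
wrist pred disc box [248.47830642 101.65338631] [403.05024198 253.65054582] knob [[325.77001071 190.55263899]]
(463, 243, 128, 55) ((507.0189514160156, -331.7024230957031), (109.88203430175781, 201.18972778320312), 24.077543258666992)
(249, 102, 154, 151) ((578.206787109375, -12.832372665405273), (197.36288452148438, 199.33221435546875), 144.24159240722656)
(273, 40, 123, 61) ((711.1467895507812, 8.377100944519043), (43.09518814086914, 168.05224609375), 174.00865173339844)
knob (311, 172, 30, 33)
```

The lid matches its seated prediction to within 1 px in both views. Handing in.

```bash
python3 -c "
from cell import manip
print(manip.sign_off())"
```

```text
the job is handed in; nothing more can be done
None
```

I stirred the beads about 3⅓ turns clockwise, hung the stirrer back on its fork (fork1), seated the lid flat on the tub with its knob up, and handed the job in at about 33 s; no verdict came back.

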